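Set the board angle table to 20 degrees on its blue setting block

ROBOT

A 7-joint arm with a two-finger parallel gripper is mounted at the origin on the work surface. World frame = base frame: x ahead of the robot, y to its left, z up, the work surface at z = 0. Lengths are in m, angles in rad, forces in N, time in s.
With the tool pointing down it reaches from about 0.425 to 0.875 m from the base axis. Payload 4.7 kg.
Tool frame: the origin (TCP) lies between the finger pads; the fingertips stand 14 mm ahead of it and the grasp point (between the pads) lies 5 mm behind it; z points along the fingers, y is the line along which they close (so a half turn about z gives the same grasp; the last joint's range is limited). The gripper opens to 87 mm and grips with 3 to 60 N. Pads are 19 mm wide; open, the fingers measure 117 mm over their backs; the gripper's body (75 mm by 190 mm) begins 51 mm behind the grasp point.
Start: joints at [1.263, 0.321, -0.07, 1.45, 0.023, 1.371, -0.057], TCP at [0.206, -0.617, 0.237] pointing down, gripper open.
Joint ranges: [-2.86, 2.86], [-0.3, 2.09], [-1.38, 1.24], [0.06, 2.45], [-1.56, 4.7], [0.09, 2.05], [-2.69, 2.69]. Speed limits (rad/s): [2.57, 2.57, 3.14, 3.14, 3.14, 3.14, 3.14].

INTERFACE

Orientations are given as a rotation vector (axis times angle).
In Python, from bench import ctrl gives the robot as it stands.
- The arm moves only by the tool step_arm, never from a script. Its argument "commands" is a list of rows, each an object with "travel": the shift along the tool's x, y, z in m, a list of three; "turn": the turn, a rotation vector about the tool's x, y, z in degrees, a list of three. A call has 1 to 5 rows; each row is the pose to reach, as a shift and turn from the pose commanded when the call began, along the tool's axes at that moment; what a row does not reach only later rows make up. A row lasts 1/10 s, in which the tool goes at most 50 mm and 8.59 degrees, less where a joint would pass 70% of its speed; a pose out of reach is approached as far as the arm can. A call with a gripper value outside its range is refused whole. "gripper" is the opening, from 0 (shut) to 1 (fully open), set as the call begins (left out, the last holds). The fingers move at their own pace and stop on an object; "force" is the grip in N (left out, the last holds). Time passes only in rows, so rows that repeat a pose let the fingers close. It gives the time, the measured TCP pose, the force, the opening and the grip force at its end, in the units of the state.
- ctrl.get_state(): the state, without advancing time (a new reading comes with each control period).
- ctrl.get_image(name): name is "scene" or "top" or "wrist"; returns the picture (480x640x3 uint8, red, green, blue); there is no depth.
- ctrl.camera_model(name): a dict with "fx", "fy", "cx", "cy" (pixels), "R" (3x3) and "t" (3): a world point X has camera coordinates R X + t; the wrist camera has in their place "T_tool_cam" (4x4, takes a point from camera to tool coordinates, whose origin is the TCP and whose axes are the flange's). Camera axes: x right, y down, z forward; pixel columns grow to the right and rows downward; lengths in m; the calibration is good to about 2 mm. A picture is of the moment at which its call begins: read the wrist's pose just before it. camera_model takes no time and is no camera call.
- ctrl.close_job(): hands the job in; it is judged then, once.
The state is a dict: "time": time; "joint_positions": joint angles; "qd": joint speeds; "joint_torque": joint torques, N m; "position": TCP position; "tool_rot": TCP orientation; "ft_force": force on the tool from outside, world axes, zero at the start; "torque": the same for the moment, N m; "grip_width": opening from 0.0 (shut) to 1.0 (fully open); "grip_force": force on a finger pad.
Only numpy, scipy, OpenCV 4.12 (cv2) and the standard library are available. Lean on these libraries where they do the work, as an engineer would, in place of code of your own. Each camera call takes 0.05 s, during which the arm holds its last target. There are 200 camera calls.

TASK

Set the soldering angle table to 20 degrees: stand the blue setting block squarely inside the white outline on the table's base, under the raised plate, then press the plate down until its roller rests on top of the block. Let go of everything, with the block still on its mark, and do not disturb the red block or the other things on the bench.

Things in the scene. Friction and masses are not known exactly. Their poses are not given: they have to be found in the camera images.
- angle_base: Fixed dark steel base slab of the angle table, 260 (x) x 150 (y) x 16 mm. Origin: centre of its underside, on the bench; +x runs from the open front (robot's side) to the hinge. Hinge axis along y at x = +100 mm, 26 mm above the bench. The plate hinged there rises towards -x and overhangs the seat: straight down is blocked; come in from the front, tool tilted 30 to 45 degrees.
- seat (a point): Centre of the white painted outline (76 x 36 mm, long side along the base's x) on top of the base, 16 mm above the bench, at x = -32 mm, y = 0 in the base's frame; axes as the base's. The middle of the block's underside belongs here, its long side along the outline's.
- plate (a joint): Angle of the hinged plate, rad: 0 = level, grows as the free (-x) edge rises; range 0 to 0.88, starts at 0.73 to 0.84. The hinge is stiff (0.5 N m friction): the plate stays where left; about 2 N down on its free edge moves it. Roller resting on the 45 mm blue block: 0.353 (20 degrees); on the red one 0.52.
- plate_edge (a point): Middle of the black strip (28 x 116 mm) along the free edge on the plate's upper face: press here. In the plate's frame (origin on the hinge axis, x along it, z square to it, same axes here) it is at x = -198, z = 16 mm. Plate 120 mm wide, x = +12 to -215, z = 6 to 16 mm. A green circuit board in clamps covers x = -37 to -133 mm, up to z = 26 mm.
- roller: Steel roller across the plate's underside, 20 mm diameter, 100 mm long along y, its axis 130 mm from the hinge axis. Origin: middle of its axis. It is what comes to rest on the block.
- blue_block: Loose blue aluminium setting block, 70 (x) x 24 (y) x 45 mm high, about 0.2 kg, standing on the bench to the robot's right, long side roughly away from the robot. Origin: centre of its underside. Grip it across the 24 mm width near the end closest to the robot (18 mm from its middle, 30 mm up), tool tilted as for setting it down, so that its other end can go in under the plate.
- red_block: Red setting block, 70 x 24 x 65 mm high, about 0.29 kg: the wrong one, leave it. It stands beside the blue one, the two places being swapped at random. Origin: centre of its underside.
- helping_hand: Black cast helping-hand stand with a cross bar and two clips, about 75 x 125 x 105 mm high. Leave alone. Origin: centre of its underside.
- flux_jar: White jar, 48 mm diameter, 60 mm high. Leave alone. Origin: centre of its underside.
- solder_reel: Grey metal solder reel standing on its flange, 60 mm diameter, 43 mm high. Leave alone. Origin: centre of its underside.
Things that resemble listed ones, but are neither listed nor needed, are in the scene too. Of the things like the blue_block, leave any that is yellow; of the rest the larger one is meant.

How it is judged:
By the outcome, as a careful person would: the job done as asked, in the order asked, and still so for the second after the job is handed in, with the robot touching nothing.
It also fails if it takes over 54 s, if anything falls off the work surface, if the arm or the gripper's body presses on something with over 40 N, if the wrist force passes 120 N, or if a joint passes its speed limit or range.

## Working session

There is one attempt and no reset: what is moved stays moved. The work goes in short steps, Python scripts to look and compute and a tool call to move; the robot and the scene stay as the last step left them, time stands still between calls to the robot, and variables do not carry over. Pictures are saved under pics/ and viewed, at most 10 in all, crops included, and the job is handed in when it is done.

Besides the shell and the picture viewer there is one more tool, called after "Call:" as name(argument=value, ...) on one line, values as JSON. step_arm: Moves the arm, as the interface text tells. Its arguments: {"type":"object","properties":{"commands":{"type":"array"},"gripper":{"type":"number"},"force":{"type":"number"}},"required":["commands"]}

```bash
mkdir -p pics; ls
python3 - <<'E'
from bench import ctrl
import cv2
for n in("scene","top"):
    cv2.imwrite(f"pics/{n}0.png",ctrl.get_image(n)[:,:,::-1])
    print(n,ctrl.camera_model(n))
print(ctrl.camera_model("wrist"))
s=ctrl.get_state();print(s)
E
```

```text
pics
scene {'fx': 452.94978133471596, 'fy': 452.94978133471596, 'cx': 322.12479914378406, 'cy': 235.5601524080185, 'R': array([[ 0.29746632,  0.95473017,  0.00202421],
       [ 0.62224196, -0.19226371, -0.75884755],
       [-0.72410547,  0.22699113, -0.65126515]]), 't': array([-0.25622217, -0.32376259,  1.36710159])}
top {'fx': 497.32206164132833, 'fy': 497.32206164132833, 'cx': 321.35172473762583, 'cy': 239.10314252126108, 'R': array([[ 0.00251394, -0.99999557, -0.00159393],
       [-0.97708699, -0.00211711, -0.21282981],
       [ 0.21282549,  0.00209245, -0.97708799]]), 't': array([0.0677285 , 0.61537074, 1.02496668])}
{'fx': 397.5845976922568, 'fy': 397.5845976922568, 'cx': 318.16358874931353, 'cy': 242.65951946695972, 'T_tool_cam': array([[-2.07829895e-04, -9.56192965e-01, -2.92737031e-01,
         8.33846738e-02],
       [ 9.99999917e-01, -9.64074389e-05, -3.95049996e-04,
        -1.42563306e-03],
       [ 3.49522000e-04, -2.92737089e-01,  9.56192906e-01,
        -1.47901392e-01],
       [ 0.00000000e+00,  0.00000000e+00,  0.00000000e+00,
         1.00000000e+00]])}
{'time': 0.1, 'joint_positions': array([ 1.26312206,  0.3217303 , -0.07009401,  1.45157192,  0.02264865,
        1.37081408, -0.05690197]), 'qd': array([ 7.28026835e-04, -1.88458974e-03, -6.75746396e-04, -2.34195470e-03,
       -7.51403961e-05, -2.26893535e-03,  9.69675901e-04]), 'joint_torque': array([-6.05891219e-04, -4.92569876e+01, -4.06411244e-01, -3.13399208e+01,
       -6.41270215e-02,  3.94861191e-02,  8.20253331e-05]), 'position': array([ 0.20535342, -0.61619794,  0.23557353]), 'tool_rot': array([-3.09934449e+00, -5.03063359e-01,  6.52556480e-04]), 'ft_force': array([-0.12242309, -0.30872988,  0.34958246]), 'torque': array([ 0.02461742, -0.00401137,  0.01727532]), 'grip_force': 0.0, 'grip_width': 0.9984433236118712}
```

View pics/scene0.png

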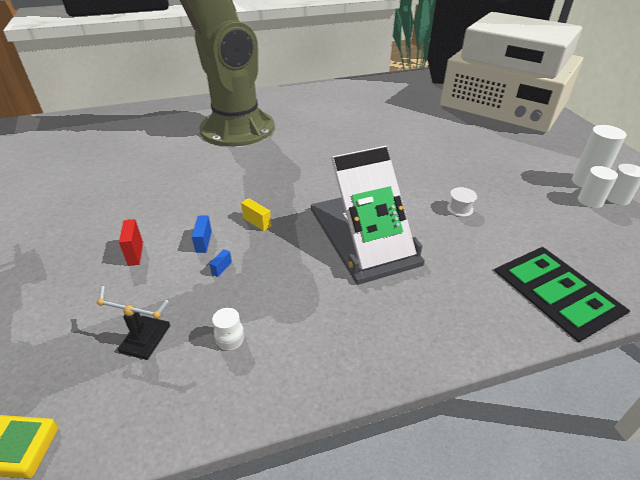

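View pics/top0.png

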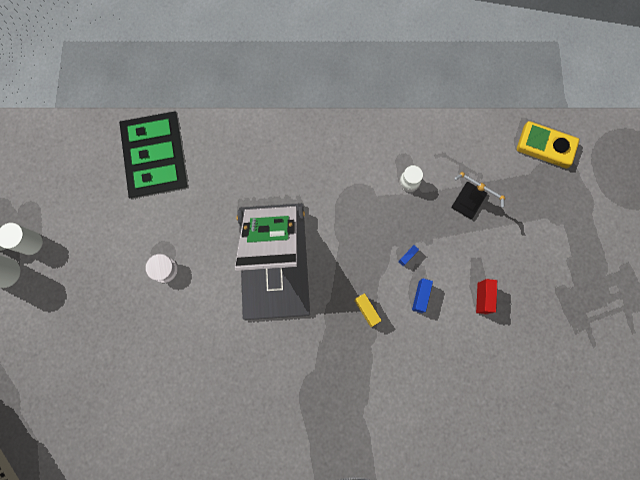

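Candidates in the top picture are the large blue block at (423,296), the small blue one at (409,256), the yellow one at (368,310) and the red one at (487,296). The description points to the large blue block at (423,296). The seat outline shows at about (274,279), and the base front edge is near row 318.

Run:
```python
import cv2,numpy as np
i=cv2.imread("pics/top0.png")
a=cv2.resize(i[240:320,385:445],None,fx=7,fy=7,interpolation=cv2.INTER_CUBIC)
b=cv2.resize(i[200:325,230:315],None,fx=4.48,fy=4.48,interpolation=cv2.INTER_CUBIC)
c=np.zeros((560,800,3),np.uint8);c[:,:420]=a;c[:,420:420+min(380,b.shape[1])]=b[:560,:380]
cv2.imwrite("pics/crop1.png",c);print(b.shape)
```

```text
(560, 381, 3)
```

View pics/crop1.png

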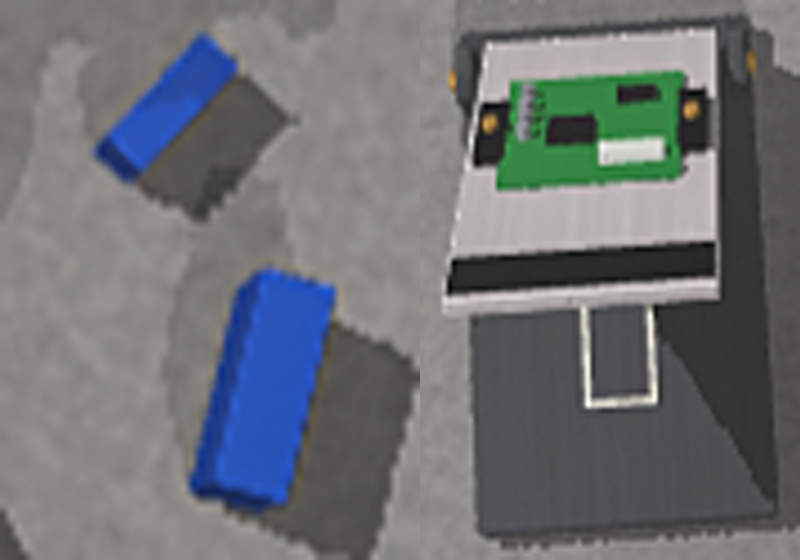

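The crop confirms the large blue block, with top-face corners at about (262,270), (335,288), (285,508) and (210,495). Base front corners are at (483,535) and (775,513), and the outline's near corners at (587,405) and (655,400).

```bash
cat > h.py <<'E'
from bench import ctrl
import numpy as np, cv2
from scipy.spatial.transform import Rotation as Ro
def ray(px,z,m,R=None,t=None):
    R=m["R"] if R is None else R; t=m["t"] if t is None else t
    d=R.T@np.array([(px[0]-m["cx"])/m["fx"],(px[1]-m["cy"])/m["fy"],1]); c=-R.T@t
    return c+d*(z-c[2])/d[2]
def wristcam(s,m):
    T=np.eye(4);T[:3,:3]=Ro.from_rotvec(s["tool_rot"]).as_matrix();T[:3,3]=s["position"]
    C=np.linalg.inv(T@m["T_tool_cam"]);return C[:3,:3],C[:3,3]
def goal(Rt,p,s=None):
    "travel mm/turn deg in tool axes from current measured pose to TCP p, rot Rt"
    s=s or ctrl.get_state();R=Ro.from_rotvec(s["tool_rot"])
    tr=R.inv().apply(np.array(p)-s["position"]);tu=(R.inv()*Ro.from_matrix(Rt)).as_rotvec(degrees=True)
    print("travel",tr.round(4),"turn",tu.round(2),"|",np.linalg.norm(tr).round(3),np.linalg.norm(tu).round(1))
def tool(yaw,tilt,flip=1):
    "tool z points down tilted forward along yaw; y horizontal across"
    f=np.array([np.cos(yaw),np.sin(yaw),0]);z=np.sin(tilt)*f+np.array([0,0,-np.cos(tilt)])
    y=flip*np.array([np.sin(yaw),-np.cos(yaw),0]);return np.c_[np.cross(y,z),y,z]
E
python3 - <<'E'
from h import *
m=ctrl.camera_model("top")
A=lambda x,y:(385+(x+.5)/7-.5,240+(y+.5)/7-.5); B=lambda x,y:(230+(x-420+.5)/4.48-.5,200+(y+.5)/4.48-.5)
P=np.array([ray(A(*p),.045,m) for p in [(262,270),(335,288),(285,508),(210,495)]])
print("blue",P.round(4).tolist(),P.mean(0).round(4),np.linalg.norm(np.diff(P,axis=0),axis=1))
d=(P[0]+P[1]-P[2]-P[3]);print("yaw",np.degrees(np.arctan2(d[1],d[0])))
Q=np.array([ray(B(*p),.016,m) for p in [(483,535),(775,513),(587,405),(655,400),(584,308),(651,305),(750,30)]])
print(Q.round(4).tolist())
d=Q[0]-Q[1];print("base yaw",np.degrees(np.arctan2(d[1],d[0]))-90,np.linalg.norm(d))
d=Q[6]-Q[1];print("base yaw",np.degrees(np.arctan2(d[1],d[0])),np.linalg.norm(d))
print("tool R now",Ro.from_rotvec(ctrl.get_state()["tool_rot"]).as_matrix().round(2).tolist())
E
```

```text
blue [[0.5324, -0.1524, 0.045], [0.5268, -0.1751, 0.045], [0.4583, -0.1565, 0.045], [0.4622, -0.1334, 0.045]] [ 0.4949 -0.1544  0.045 ] [0.02336562 0.07099961 0.02340663]
yaw -15.131860219186063
[[0.4441, 0.2413, 0.016], [0.4553, 0.0967, 0.016], [0.5088, 0.1914, 0.016], [0.5114, 0.1573, 0.016], [0.5579, 0.1942, 0.016], [0.5596, 0.1603, 0.016], [0.7043, 0.1116, 0.016]]
base yaw 4.409235901164465 0.14508671896443
base yaw 3.43987222273299 0.24948040847011793
tool R now [[0.95, 0.32, -0.0], [0.32, -0.95, 0.0], [-0.0, -0.0, -1.0]]
```

```bash
cat >> h.py <<'E'
rad=np.radians
def grasp(c,yaw,tilt,z,back=.018):
    "TCP pose with grasp point at height z, back behind block centre c"
    R=tool(yaw,tilt);return R,np.r_[np.array(c[:2])-back*np.array([np.cos(yaw),np.sin(yaw)]),z]+.005*R[:,2]
E
python3 - <<'E'
from h import *
goal(*grasp((.495,-.1545),rad(-15),rad(38),.18))
E
```

```text
travel [ 0.4084 -0.3545  0.0601] turn [-11.17  36.94  32.16] | 0.544 50.2
```

Call:
step_arm(commands=[{"travel": [0.037, -0.032, 0.005], "turn": [-1, 3.4, 2.9]}, {"travel": [0.074, -0.064, 0.01], "turn": [-2, 6.8, 5.8]}, {"travel": [0.111, -0.096, 0.015], "turn": [-3, 10.2, 8.7]}, {"travel": [0.148, -0.128, 0.02], "turn": [-4, 13.6, 11.6]}, {"travel": [0.185, -0.16, 0.025], "turn": [-5, 17, 14.5]}], gripper=0.7, force=30)

```text
time: 0.6
position: [0.3311, -0.4046, 0.211]
tool_rot: [3.065, 0.098, 0.476]
ft_force: [1.3, -0.1, 0.2]
grip_width: 0.717
grip_force: 0.0
```

Run:
```python
from h import *
print(ctrl.get_state()["position"],ctrl.get_state()["time"])
goal(*grasp((.495,-.1545),rad(-15),rad(38),.16))
```

```text
[ 0.33108363 -0.40457244  0.21101261] 0.6
travel [ 0.1429 -0.2474  0.0907] turn [-6.16 19.8  17.49] | 0.3 27.1
```

Call:
step_arm(commands=[{"travel": [0.021, -0.036, 0.013], "turn": [-1, 3.2, 2.8]}, {"travel": [0.043, -0.074, 0.027], "turn": [-2, 6.5, 5.7]}, {"travel": [0.065, -0.112, 0.041], "turn": [-3, 10, 8.5]}, {"travel": [0.087, -0.15, 0.055], "turn": [-4, 13, 11.3]}, {"travel": [0.109, -0.188, 0.069], "turn": [-5, 16, 14]}])

```text
time: 1.1
position: [0.4476, -0.2306, 0.1659]
tool_rot: [2.922, -0.285, 0.885]
ft_force: [0.4, -1.5, -0.3]
grip_width: 0.698
grip_force: 0.0
```

Run:
```python
from h import *
goal(*grasp((.495,-.1545),rad(-15),rad(38),.16))
```

```text
travel [ 0.009  -0.0851  0.0161] turn [-1.25  4.18  3.46] | 0.087 5.6
```

Call:
step_arm(commands=[{"travel": [0.005, -0.043, 0.008], "turn": [-0.6, 2, 1.7]}, {"travel": [0.009, -0.08, 0.016], "turn": [-1.2, 4.2, 3.5]}, {"travel": [0.009, -0.08, 0.016], "turn": [-1.2, 4.2, 3.5]}, {"travel": [0.009, -0.08, 0.016], "turn": [-1.2, 4.2, 3.5]}])

```text
time: 1.5
position: [0.4896, -0.1555, 0.1475]
tool_rot: [2.881, -0.361, 0.976]
ft_force: [-0.9, -0.5, 0.3]
grip_width: 0.697
grip_force: 0.0
```

Run:
```python
from h import *
goal(*grasp((.495,-.1545),rad(-15),rad(38),.16))
cv2.imwrite("pics/w1.png",ctrl.get_image("wrist")[:,:,::-1])
```

```text
travel [-0.0027 -0.0025 -0.0128] turn [-0.5   0.58  0.54] | 0.013 0.9
```

View pics/w1.png

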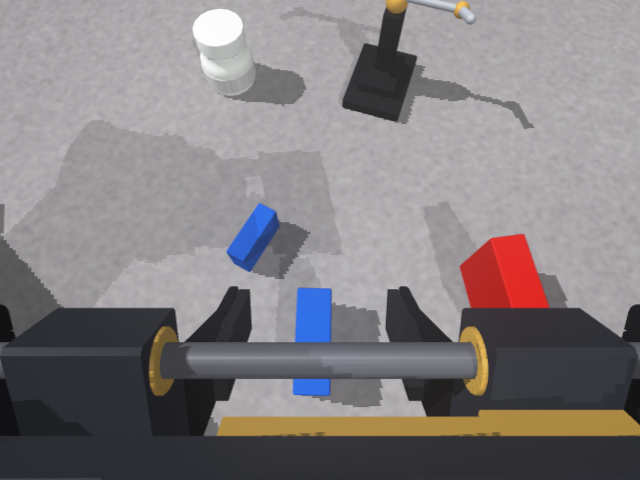

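The wrist view shows the large blue block between the fingers, aligned with the tool. Its top far corners are at (298,289) and (331,289), and the near ones at (294,394) and (330,394).

Run:
```python
from h import *
s=ctrl.get_state();m=ctrl.camera_model("wrist");R,t=wristcam(s,m)
P=np.array([ray(p,.045,m,R,t) for p in [(298,289),(331,289),(330,394),(294,394)]]);print(P.round(4),P.mean(0))
d=P[0]+P[1]-P[2]-P[3];print(np.degrees(np.arctan2(d[1],d[0])),np.linalg.norm(np.diff(P,axis=0),axis=1))
goal(*grasp(P.mean(0),rad(-15),rad(38),.03));goal(*grasp(P.mean(0),rad(-15),rad(38),.08))
```

```text
[[ 0.534  -0.1511  0.045 ]
 [ 0.5283 -0.1733  0.045 ]
 [ 0.4627 -0.155   0.045 ]
 [ 0.4684 -0.1328  0.045 ]] [ 0.4983356  -0.15304043  0.045     ]
-15.566489064651067 [0.02289756 0.06809867 0.02282811]
travel [-0.0802 -0.0061  0.0924] turn [-0.42  0.53  0.43] | 0.122 0.8
travel [-0.0498 -0.0062  0.0527] turn [-0.42  0.53  0.43] | 0.073 0.8
```

Call:
step_arm(commands=[{"travel": [-0.025, -0.006, 0.027], "turn": [-0.4, 0.5, 0.4]}, {"travel": [-0.05, -0.006, 0.053], "turn": [-0.4, 0.5, 0.4]}, {"travel": [-0.067, -0.006, 0.073], "turn": [-0.4, 0.5, 0.4]}, {"travel": [-0.081, -0.006, 0.091], "turn": [-0.4, 0.5, 0.4]}, {"travel": [-0.081, -0.006, 0.091], "turn": [-0.4, 0.5, 0.4]}])

```text
time: 2.05
position: [0.4981, -0.1526, 0.0835]
tool_rot: [2.872, -0.359, 0.976]
ft_force: [0.1, 0.7, -1.9]
grip_width: 0.702
grip_force: 0.0
```

Run:
```python
from h import *
goal(*grasp((.4967,-.1535),rad(-15.3),rad(38),.03))
```

```text
travel [-0.0477  0.0006  0.0357] turn [-0.26  0.4   0.97] | 0.06 1.1
```

Call:
step_arm(commands=[{"travel": [-0.047, 0.0, 0.035], "turn": [-0.2, 0.3, 0.9]}, {"travel": [-0.047, 0.0, 0.035], "turn": [-0.2, 0.3, 0.9]}, {"travel": [-0.047, 0.0, 0.035], "turn": [-0.2, 0.3, 0.9]}, {"travel": [-0.047, 0.0, 0.035], "turn": [-0.2, 0.3, 0.9]}])

```text
time: 2.45
position: [0.4987, -0.1562, 0.0412]
tool_rot: [2.888, -0.388, 0.951]
ft_force: [0.8, 0.5, -1.0]
grip_width: 0.698
grip_force: 0.0
```

Run:
```python
from h import *
goal(*grasp((.4967,-.1535),rad(-15.3),rad(38),.03));print(ctrl.get_state()["joint_positions"].round(2))
```

```text
travel [-0.0231 -0.0021  0.0018] turn [-0.35  1.58 -0.11] | 0.023 1.6
[ 1.68 -0.05 -1.38  2.45 -0.79  0.1  -0.78]
```

```bash
cat > fk.py <<'E'
from h import *
sg=np.ones(7)
def fk(q,L,b=0.,sg=1):
    h,l1,o1,l2,o2,o3,d=L
    al=np.array([0,-1,1,1,1,1,-1])*np.pi/2;a=[0,0,0,o1,o2,0,o3];dd=[h,0,l1,0,l2,0,d]
    T=np.eye(4);T[:3,:3]=Ro.from_euler('z',b).as_matrix()
    for i in range(7):
        c,s=np.cos(q[i]),np.sin(q[i]);ca,sa=np.cos(al[i]),np.sin(al[i])
        T=T@np.array([[c,-s,0,a[i]],[s*ca,c*ca,-sa,-dd[i]*sa],[s*sa,c*sa,ca,dd[i]*ca],[0,0,0,1]])
    return T
XL=[.267,.293,.0525,.3425,.0775,.076,.097+.17]
if __name__=="__main__":
    s=ctrl.get_state();print(s["joint_positions"],s["position"],Ro.from_rotvec(s["tool_rot"]).as_matrix().round(3).tolist())
    q0=[1.26312206,0.3217303,-0.07009401,1.45157192,0.02264865,1.37081408,-0.05690197]
    for q in(q0,s["joint_positions"]):
        T=fk(q,XL);print(T.round(3),np.hypot(T[0,3],T[1,3]))
E
python3 fk.py
```

```text
[ 1.68388408 -0.05144517 -1.38059851  2.44681452 -0.79074851  0.09640285
 -0.78487686] [ 0.49868536 -0.15624161  0.04120923] [[0.776, -0.262, 0.574], [-0.214, -0.965, -0.151], [0.594, -0.006, -0.805]]
[[ 0.311  0.946 -0.088  0.178]
 [ 0.92  -0.323 -0.221  0.462]
 [-0.238 -0.012 -0.971  0.175]
 [ 0.     0.     0.     1.   ]] 0.49546332587382874
[[-0.251 -0.687  0.682  0.338]
 [ 0.963 -0.249  0.104  0.098]
 [ 0.099  0.683  0.724  1.109]
 [ 0.     0.     0.     1.   ]] 0.35197596233889794
```

```bash
cat > fk.py <<'E'
from h import *
import itertools
def rot(ax,a): return Ro.from_euler(ax,a).as_matrix()
def chain(q,S,L):
    s1,s3,s5,s7,b,c7=S;h,l1,o1,o2,l2,o3,d=L
    p=np.array([0,0,h]);R=rot('z',s1*q[0]+b)@rot('y',q[1]);p=p+R@[0,0,l1]
    R=R@rot('z',s3*q[2]);p=p+R@[o1,0,0];R=R@rot('y',q[3]);p=p+R@[o2,0,l2]
    R=R@rot('z',s5*q[4])@rot('y',q[5]);p=p+R@[o3,0,d]
    return R@rot('z',s7*q[6]+c7),p
q0=np.array([1.26312206,0.3217303,-0.07009401,1.45157192,0.02264865,1.37081408,-0.05690197])
r0=Ro.from_rotvec([-3.09934449,-5.03063359e-01,6.5e-4]).as_matrix();p0=np.array([0.20535342,-0.61619794,0.23557353])
if __name__=="__main__":
    s=ctrl.get_state();q1=s["joint_positions"];r1=Ro.from_rotvec(s["tool_rot"]).as_matrix()
    out=[]
    for S in itertools.product((1,-1),(1,-1),(1,-1),(1,-1),np.arange(4)*np.pi/2,np.arange(4)*np.pi/2):
        L=[.267,.293,.0525,-.0775,.3425,.076,.267]
        e=[np.linalg.norm(chain(q,S,L)[0]-r) for q,r in((q0,r0),(q1,r1))];out.append((sum(e),e,S))
    for o in sorted(out,key=lambda o:o[0])[:4]:
        print(o)
    S=sorted(out,key=lambda o:o[0])[0][2]
    for o2 in(.0775,-.0775):
        L[3]=o2;print([(chain(q,S,L)[1]-p).round(3) for q,p in((q0,p0),(q1,s["position"]))])
E
python3 fk.py
```

```text
(np.float64(2.3060427985205984e-06), [np.float64(2.3060427972288456e-06), np.float64(1.2917529577349924e-15)], (-1, -1, -1, -1, np.float64(0.0), np.float64(1.5707963267948966)))
(np.float64(0.468261968581277), [np.float64(0.04030445533959844), np.float64(0.4279575132416786)], (-1, 1, 1, 1, np.float64(3.141592653589793), np.float64(4.71238898038469)))
(np.float64(1.1757482902856542), [np.float64(0.8565691687519776), np.float64(0.31917912153367656)], (1, -1, -1, -1, np.float64(3.141592653589793), np.float64(1.5707963267948966)))
(np.float64(1.2226367446025075), [np.float64(0.0034723373836422185), np.float64(1.2191644072188652)], (-1, -1, -1, -1, np.float64(4.71238898038469), np.float64(0.0)))
[array([-0.067,  0.256, -0.119]), array([-0.17 ,  0.115, -0.038])]
[array([-0.059,  0.226,  0.033]), array([-0.056,  0.085,  0.062])]
```

```bash
cat > fit.py <<'E'
from fk import *
S=(-1,-1,-1,-1,0,np.pi/2)
s=ctrl.get_state();D=[(q0,p0),(s["joint_positions"],s["position"])]
def A(idx):
    M=[];
    for q,p in D: M.append(np.array([chain(q,S,np.eye(7)[i])[1] for i in idx]).T)
    return np.vstack(M),np.hstack([p for q,p in D])
for idx in([0,1,4,6],[0,1,2,4,6],[0,1,2,3,4,6],[0,1,4,5,6]):
    M,b=A(idx);x,*_=np.linalg.lstsq(M,b,rcond=None);print(idx,x.round(4),(M@x-b).round(4),np.linalg.cond(M).round())
E
python3 fit.py
```

```text
[0, 1, 4, 6] [0.2209 0.4746 0.5096 0.3322] [ 0.0244  0.0098  0.0013  0.0039  0.0131 -0.0013] 18.0
[0, 1, 2, 4, 6] [0.2422 0.4188 0.0258 0.503  0.2947] [ 0.0259  0.0099  0.0004  0.0027  0.0097 -0.0004] 50.0
[0, 1, 2, 3, 4, 6] [-5.1238 -0.5975  1.8323 -2.456  -1.4294 -3.8123] [ 0.  0.  0. -0. -0.  0.] 716.0
[0, 1, 4, 5, 6] [ 0.2316  0.4487  0.5045 -0.0145  0.322 ] [ 0.0255  0.0087 -0.0015  0.0001  0.0023  0.0015] 19.0
```

Run:
```python
from h import *
s=ctrl.get_state();np.savez("s1.npz",q=s["joint_positions"],p=s["position"])
goal(*grasp((.4967,-.1535),rad(-15.3),rad(32),.034))
```

```text
travel [-0.0213 -0.0021 -0.0015] turn [-0.36 -4.42 -0.09] | 0.021 4.4
```

Call:
step_arm(commands=[{"travel": [-0.005, -0.002, -0.002], "turn": [-0.3, -4.4, 0]}, {"travel": [-0.014, -0.002, -0.002], "turn": [-0.3, -4.4, 0]}, {"travel": [-0.021, -0.002, -0.001], "turn": [-0.3, -4.4, 0]}, {"travel": [-0.021, -0.002, -0.001], "turn": [-0.3, -4.4, 0]}])

```text
time: 2.85
position: [0.4826, -0.1459, 0.0291]
tool_rot: [2.928, -0.381, 0.838]
ft_force: [0.8, 0.1, 0.6]
grip_width: 0.696
grip_force: 0.0
```

Run:
```python
from h import *
s=ctrl.get_state();np.savez("s2.npz",q=s["joint_positions"],p=s["position"]);print(s["joint_positions"].round(3))
goal(*grasp((.4967,-.1535),rad(-15.3),rad(32),.031))
```

```text
[ 1.663 -0.049 -1.382  2.436 -0.32   0.164 -1.261]
travel [-0.0011  0.0036  0.0021] turn [-0.16  0.05  0.43] | 0.004 0.5
```

Call:
step_arm(commands=[{"travel": [0.0, 0.0035, 0.001], "turn": [0, 0, 0.4]}, {"travel": [0.0, 0.0035, 0.001], "turn": [0, 0, 0.4]}])

```text
time: 3.05
position: [0.483, -0.1505, 0.0289]
tool_rot: [2.927, -0.395, 0.842]
ft_force: [-0.1, -0.1, 0.4]
grip_width: 0.695
grip_force: 0.0
```

Call:
step_arm(commands=[{"travel": [0, 0, 0], "turn": [0, 0, 0]}, {"travel": [0, 0, 0], "turn": [0, 0, 0]}, {"travel": [0, 0, 0], "turn": [0, 0, 0]}, {"travel": [0, 0, 0], "turn": [0, 0, 0]}, {"travel": [0, 0, 0], "turn": [0, 0, 0]}], gripper=0.0, force=30)

```text
time: 3.55
position: [0.4822, -0.1511, 0.0284]
tool_rot: [2.927, -0.399, 0.84]
ft_force: [0.3, 0.7, -0.7]
grip_width: 0.333
grip_force: 0.0
```

Run:
```python
from h import *
s=ctrl.get_state();np.savez("s3.npz",q=s["joint_positions"],p=s["position"]);print(s["joint_positions"].round(3),s["position"],s["grip_width"],s["grip_force"])
R=Ro.from_rotvec(s["tool_rot"]).as_matrix()
print("lift 60 + out 40:",R.T@[.03,0,.06], "yaw/tilt",np.degrees(np.arctan2(R[1,2],R[0,2])),np.degrees(np.arccos(-R[2,2])),R[2,1])
```

```text
[ 1.673 -0.03  -1.381  2.435 -0.257  0.159 -1.316] [ 0.48218766 -0.15106984  0.02844081] 0.3328312041601537 0.0
lift 60 + out 40: [ 0.05630151 -0.00824097 -0.03552782] yaw/tilt -15.047296999443837 32.002629926534844 -0.004256625872173195
```

Call:
step_arm(commands=[{"travel": [0, 0, 0], "turn": [0, 0, 0]}, {"travel": [0, 0, 0], "turn": [0, 0, 0]}, {"travel": [0, 0, 0], "turn": [0, 0, 0]}])

```text
time: 3.85
position: [0.4822, -0.1509, 0.0284]
tool_rot: [2.928, -0.398, 0.84]
ft_force: [-0.8, 1.1, 1.7]
grip_width: 0.272
grip_force: 30.0
```

Call:
step_arm(commands=[{"travel": [0.011, -0.002, -0.017], "turn": [0, 0, 0]}, {"travel": [0.032, -0.003, -0.05], "turn": [0, 0, 0]}, {"travel": [0.055, -0.005, -0.06], "turn": [0, 0, 0]}, {"travel": [0.075, -0.005, -0.06], "turn": [0, 0, 0]}, {"travel": [0.075, -0.005, -0.06], "turn": [0, 0, 0]}])

```text
time: 4.35
position: [0.517, -0.1555, 0.1222]
tool_rot: [2.924, -0.395, 0.848]
ft_force: [0.3, 0.5, -2.2]
grip_width: 0.273
grip_force: 30.0
```

Run:
```python
from h import *
s=ctrl.get_state();np.savez("s4.npz",q=s["joint_positions"],p=s["position"]);print(s["joint_positions"].round(3),s["position"],s["grip_width"],s["grip_force"])
for a in ((.46,0.03,.2),(.44,.167,.13)): goal(tool(rad(4),rad(32)),a)
```

```text
[ 1.368 -0.245 -1.026  2.3   -0.539  0.45  -1.117] [ 0.51703662 -0.15547902  0.1222081 ] 0.2733505243566267 29.978865233715624
travel [-0.0466 -0.164  -0.1211] turn [ 10.18  -0.34 -16.45] | 0.209 19.4
travel [-0.1311 -0.2906 -0.0913] turn [ 10.18  -0.34 -16.45] | 0.332 19.4
```

Run:
```python
from h import *
for a in ((.50,0.02,.14),(.475,.17,.11)): goal(tool(rad(4),rad(32)),a)
```

```text
travel [-0.0438 -0.1648 -0.0483] turn [ 10.18  -0.34 -16.45] | 0.177 19.4
travel [-0.114  -0.3027 -0.0568] turn [ 10.18  -0.34 -16.45] | 0.328 19.4
```

Call:
step_arm(commands=[{"travel": [-0.009, -0.035, -0.01], "turn": [2, 0, -3.3]}, {"travel": [-0.018, -0.07, -0.02], "turn": [4, -0.1, -6.6]}, {"travel": [-0.027, -0.105, -0.03], "turn": [6, -0.2, -9.9]}, {"travel": [-0.036, -0.14, -0.04], "turn": [8, -0.3, -13.2]}, {"travel": [-0.044, -0.165, -0.048], "turn": [10.2, -0.3, -16.4]}])

```text
time: 4.85
position: [0.497, 0.0107, 0.134]
tool_rot: [-3.008, -0.067, -0.849]
ft_force: [0.1, -0.5, -2.1]
grip_width: 0.274
grip_force: 30.0
```

Run:
```python
from h import *
s=ctrl.get_state();np.savez("s5.npz",q=s["joint_positions"],p=s["position"]);print(s["joint_positions"].round(3))
for a in ((.475,.17,.10),): goal(tool(rad(4),rad(32)),a)
```

```text
[ 0.52  -0.299 -0.532  2.373 -0.338  0.495 -1.307]
travel [-0.0307 -0.16    0.0218] turn [ 0.57  0.45 -1.3 ] | 0.164 1.5
```

Call:
step_arm(commands=[{"travel": [-0.007, -0.04, 0.0], "turn": [0.2, 0.1, -0.3]}, {"travel": [-0.014, -0.08, 0.005], "turn": [0.3, 0.2, -0.6]}, {"travel": [-0.022, -0.12, 0.012], "turn": [0.5, 0.4, -1]}, {"travel": [-0.03, -0.158, 0.02], "turn": [0.6, 0.4, -1.3]}, {"travel": [-0.03, -0.158, 0.02], "turn": [0.6, 0.4, -1.3]}])

```text
time: 5.35
position: [0.4736, 0.174, 0.101]
tool_rot: [-2.998, -0.123, -0.858]
ft_force: [0.9, -1.6, -1.0]
grip_width: 0.272
grip_force: 30.0
```

Run:
```python
from h import *
s=ctrl.get_state();np.savez("s6.npz",q=s["joint_positions"],p=s["position"]);print(s["joint_positions"].round(3))
for a in ((.475,.17,.10),): goal(tool(rad(4),rad(32)),a)
cv2.imwrite("pics/w2.png",ctrl.get_image("wrist")[:,:,::-1])
```

```text
[ 0.442 -0.247 -0.933  2.367  0.084  0.415 -2.085]
travel [0.0004 0.0041 0.0015] turn [-0.29  0.06  0.63] | 0.004 0.7
```

View pics/w2.png

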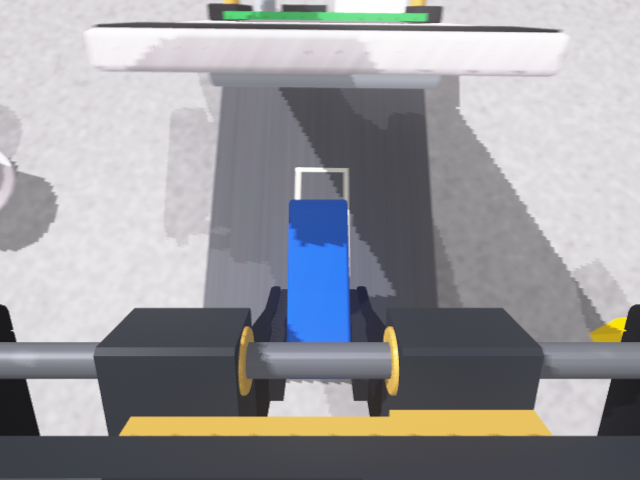

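The wrist view shows the block held square. The outline's far edge is at (297–347,169), the block's top far edge at (289–347,200), the left base edge from (221,87) to (204,305) and the right from (425,87) to (437,305).

Run:
```python
from h import *
s=ctrl.get_state();m=ctrl.camera_model("wrist");R,t=wristcam(s,m);T=Ro.from_rotvec(s["tool_rot"]).as_matrix()
print("tool yaw",np.degrees(np.arctan2(T[1,2],T[0,2])),"tilt",np.degrees(np.arccos(-T[2,2])),"y.z",T[2,1],s["position"])
g=lambda p,z:ray(p,z,m,R,t)
o=[g(p,.016) for p in((296,169),(348,169),(348.5,196),(295,196))];print("outline",np.round(o,4).tolist())
e=[g(p,.016) for p in((221,87),(204,305),(425,87),(437,305))];print(np.round(e,4).tolist())
for a,b in((1,0),(3,2)):
    d=e[b]-e[a];print("edge yaw",np.degrees(np.arctan2(d[1],d[0])))
print("width",np.linalg.norm(e[0]-e[2]))
zt=s["position"][2]-.0284+.045
b=[g(p,zt) for p in((289,200),(347,200),(349,340),(287,340))];print("block",np.round(b,4).tolist())
f=(b[0]+b[1])/2;y=np.arctan2(T[1,2],T[0,2]);u=np.array([np.cos(y),np.sin(y),0])
print("far edge ahead of TCP",(f-s["position"])@u,"side",np.cross(u,f-s["position"])[2])
d=b[0]-b[3]+b[1]-b[2];print("block yaw",np.degrees(np.arctan2(d[1],d[0])))
```

```text
tool yaw 4.1194569585359435 tilt 31.920052054507952 y.z 0.00195355452005155 [0.47469917 0.16955819 0.10140321]
outline [[0.5859, 0.1953, 0.016], [0.5886, 0.1593, 0.016], [0.5686, 0.1578, 0.016], [0.5659, 0.1942, 0.016]]
[[0.6472, 0.2562, 0.016], [0.488, 0.2451, 0.016], [0.6586, 0.1063, 0.016], [0.4991, 0.0978, 0.016]]
edge yaw 4.017144338017472
edge yaw 3.0607520341281496
width 0.15035330501150465
block [[0.5242, 0.1873, 0.118], [0.5259, 0.1638, 0.118], [0.4708, 0.1599, 0.118], [0.4691, 0.1828, 0.118]]
far edge ahead of TCP 0.05065502232157123 side 0.0023121403735867282
block yaw 4.293042473111296
```

Run:
```python
from h import *
m=ctrl.camera_model("top");y=rad(3.8);u=np.array([np.cos(y),np.sin(y),0]);seat=np.array([.548,.1785,0]);h=seat+.132*u+[0,0,.026]
def pl(x,z,a): return h+u*(x*np.cos(a)+z*np.sin(a))+np.array([0,0,-x*np.sin(a)+z*np.cos(a)])
for a in np.arange(.70,.90,.03):
    r=[]
    for z in(.016,.006):
        c=m["R"]@pl(-.215,z,a)+m["t"];r.append((c[:2]/c[2]*m["fx"]+[m["cx"],m["cy"]]).round(1))
    print(a.round(2),r,pl(-.215,.016,a).round(3),pl(-.215,.006,a).round(3))
print("obs",230+(582-420)/4.48,200+293/4.48, 200+306/4.48)
goal(tool(rad(3.8),rad(32)),(.505,.173,.062));goal(tool(rad(3.8),rad(32)),(.533,.1755,.056))
```

```text
0.7 [array([265.5, 271.9]), array([266.1, 275.7])] [0.526 0.177 0.177] [0.519 0.177 0.169]
0.73 [array([265.2, 269.2]), array([265.7, 273.1])] [0.53  0.177 0.181] [0.524 0.177 0.174]
0.76 [array([264.8, 266.4]), array([265.4, 270.5])] [0.535 0.178 0.186] [0.528 0.177 0.178]
0.79 [array([264.5, 263.5]), array([265. , 267.8])] [0.54  0.178 0.19 ] [0.533 0.178 0.183]
0.82 [array([264.1, 260.6]), array([264.7, 264.9])] [0.545 0.178 0.194] [0.538 0.178 0.187]
0.85 [array([263.8, 257.6]), array([264.3, 262.1])] [0.55  0.179 0.198] [0.543 0.178 0.191]
0.88 [array([263.4, 254.6]), array([264. , 259.1])] [0.555 0.179 0.202] [0.548 0.178 0.196]
obs 266.1607142857143 265.4017857142857 268.30357142857144
travel [ 0.005  -0.0012  0.0496] turn [-0.17  0.08  0.48] | 0.05 0.5
travel [ 0.0257 -0.0016  0.0695] turn [-0.17  0.08  0.48] | 0.074 0.5
```

Call:
step_arm(commands=[{"travel": [0.0, -0.001, 0.025], "turn": [-0.1, 0.1, 0.4]}, {"travel": [0.005, -0.001, 0.05], "turn": [-0.1, 0.1, 0.4]}, {"travel": [0.012, -0.001, 0.058], "turn": [-0.1, 0.1, 0.4]}, {"travel": [0.02, -0.001, 0.064], "turn": [-0.1, 0.1, 0.4]}, {"travel": [0.02, -0.001, 0.064], "turn": [-0.1, 0.1, 0.4]}])

```text
time: 5.9
position: [0.5286, 0.1666, 0.058]
tool_rot: [-3.003, -0.08, -0.861]
ft_force: [-0.2, 1.3, -1.7]
grip_width: 0.275
grip_force: 30.0
```

Call:
step_arm(commands=[{"travel": [0, 0, 0], "turn": [0, 0, 0]}, {"travel": [0, 0, 0], "turn": [0, 0, 0]}])

```text
time: 6.1
position: [0.5274, 0.1699, 0.0593]
tool_rot: [-3.0, -0.088, -0.865]
ft_force: [0.0, 0.2, -1.6]
grip_width: 0.274
grip_force: 30.0
```

Run:
```python
from h import *
s=ctrl.get_state();print(s["joint_positions"].round(3),s["position"],s["tool_rot"],s["ft_force"])
cv2.imwrite("pics/w3.png",ctrl.get_image("wrist")[:,:,::-1])
cv2.imwrite("pics/t3.png",ctrl.get_image("scene")[:,:,::-1])
np.savez("s7.npz",q=s["joint_positions"],p=s["position"],r=s["tool_rot"])
goal(tool(rad(3.8),rad(32)),(.533,.1755,.056))
```

```text
[ 0.45   0.064 -0.956  2.303  0.799  0.389 -2.69 ] [0.52740234 0.16991698 0.059283  ] [-3.00045208 -0.08804486 -0.86456141] [ 0.0037266   0.17886453 -1.6349856 ]
travel [ 0.0024 -0.0046  0.0064] turn [ 0.13 -0.25 -0.35] | 0.008 0.5
```

View pics/w3.png

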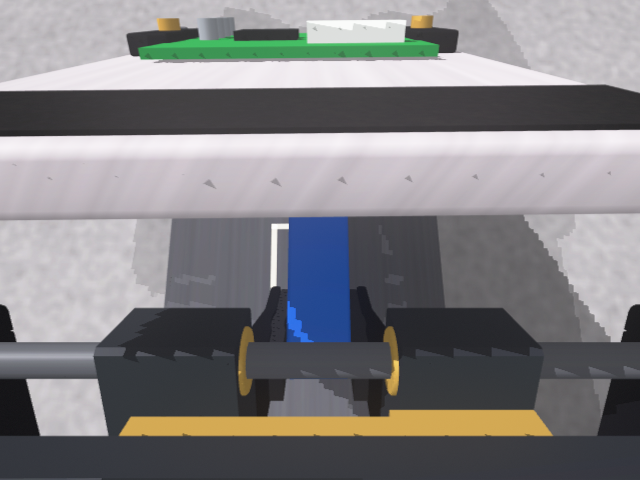

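The block's far end is under the plate, with its left edge at column 288 and right edge at 348. The outline's far-left corner is at (272,224) and its left side runs down to (271,290), so the block must go a little left.

Run:
```python
from h import *
z=np.load("s7.npz");s={"position":z["p"],"tool_rot":z["r"]};m=ctrl.camera_model("wrist");R,t=wristcam(s,m)
g=lambda p,zz:ray(p,zz,m,R,t)
T=Ro.from_rotvec(s["tool_rot"]).as_matrix();print("yaw",np.degrees(np.arctan2(T[1,2],T[0,2])),T[2,1])
c=g((272,224),.016);c2=g((271,288),.016);print("corner",c,c2)
zt=s["position"][2]-.0284+.045
bl,br=g((288.5,230),zt),g((348.5,230),zt);bl2,br2=g((287,335),zt),g((350,335),zt);print("block",bl,br,bl2,br2)
for y in(3.5,4.,):
    u=np.array([np.cos(rad(y)),np.sin(rad(y)),0]);v=np.array([-u[1],u[0],0]);seat=c-.038*u-.018*v
    d=seat-(bl+br)/2
    print(y,"seat",seat,"lateral need",d@v)
e=[g(p,.016) for p in((173,220),(165,305),(437,216),(445,305))]
for a,b in((1,0),(3,2)):
    d=e[b]-e[a];print("edge yaw",np.degrees(np.arctan2(d[1],d[0])))
print("width",np.linalg.norm(e[0]-e[2]),(e[0]+e[2])/2)
```

```text
yaw 3.525135822715276 -0.0015189252320383876
corner [0.5852966  0.20135287 0.016     ] [0.54948185 0.19868698 0.016     ]
block [0.564408   0.18601928 0.075883  ] [0.5658003  0.16214776 0.075883  ] [0.52369864 0.18338207 0.075883  ] [0.52507561 0.16000088 0.075883  ]
3.5 seat [0.54846635 0.1810666  0.016     ] lateral need 0.00798576975327764
4.0 seat [0.54864478 0.18074597 0.016     ] lateral need 0.007794371275524027
edge yaw 3.706533534417884
edge yaw 3.788659941310398
width 0.1479963076803262 [0.58989329 0.18314761 0.016     ]
```

Run:
```python
from h import *
goal(tool(rad(3.75),rad(32)),(.533,.178,.052))
```

```text
travel [ 0.0004 -0.0071  0.0099] turn [ 0.1  -0.25 -0.31] | 0.012 0.4
```

Call:
step_arm(commands=[{"travel": [0, -0.004, 0.005], "turn": [0.1, -0.2, -0.3]}, {"travel": [0, -0.007, 0.01], "turn": [0.1, -0.2, -0.3]}, {"travel": [0, -0.007, 0.01], "turn": [0.1, -0.2, -0.3]}, {"travel": [0, -0.007, 0.01], "turn": [0.1, -0.2, -0.3]}])

```text
time: 6.6
position: [0.5332, 0.1781, 0.0522]
tool_rot: [-3.0, -0.097, -0.863]
ft_force: [0.6, 0.0, -2.3]
grip_width: 0.276
grip_force: 30.0
```

Run:
```python
from h import *
s=ctrl.get_state();print(s["joint_positions"].round(3))
goal(tool(rad(3.75),rad(32)),(.533,.178,.0444))
```

```text
[-0.209  0.055 -0.311  2.306  0.769  0.363 -2.69 ]
travel [-0.0043  0.0001  0.0065] turn [-0.03 -0.11 -0.04] | 0.008 0.1
```

Call:
step_arm(commands=[{"travel": [-0.001, 0, 0.002], "turn": [0, 0, 0]}, {"travel": [-0.003, 0, 0.004], "turn": [0, 0, 0]}, {"travel": [-0.0035, 0, 0.0055], "turn": [0, 0, 0]}, {"travel": [-0.004, 0, 0.0062], "turn": [0, 0, 0]}, {"travel": [-0.004, 0, 0.0062], "turn": [0, 0, 0]}])

```text
time: 7.1
position: [0.5328, 0.1788, 0.0449]
tool_rot: [-2.999, -0.099, -0.863]
ft_force: [0.2, 0.5, -1.6]
grip_width: 0.272
grip_force: 30.0
```

Run:
```python
from h import *
s=ctrl.get_state();print(s["joint_positions"].round(3),s["ft_force"])
goal(tool(rad(3.75),rad(32)),(.533,.178,.0444),s)
np.savez("s8.npz",q=s["joint_positions"],p=s["position"],r=s["tool_rot"])
w=ctrl.get_image("wrist")[:,:,::-1];sc=ctrl.get_image("scene")[:,:,::-1];tp=ctrl.get_image("top")[:,:,::-1]
c=np.zeros((600,800,3),np.uint8)
c[:300,:400]=cv2.resize(w,(400,300));c[300:,:400]=cv2.resize(w[210:345,220:400],(400,300));c[:300,400:]=cv2.resize(sc[130:280,300:500],(400,300),interpolation=2);c[300:,400:]=cv2.resize(tp[255:315,235:315],(400,300),interpolation=2)
cv2.imwrite("pics/c4.png",c)
```

```text
[-0.63   0.056  0.115  2.325  0.755  0.334 -2.69 ] [ 0.22646353  0.47253052 -1.63878909]
travel [-0.0001  0.0008  0.0005] turn [-0.08 -0.1   0.02] | 0.001 0.1
```

View pics/c4.png

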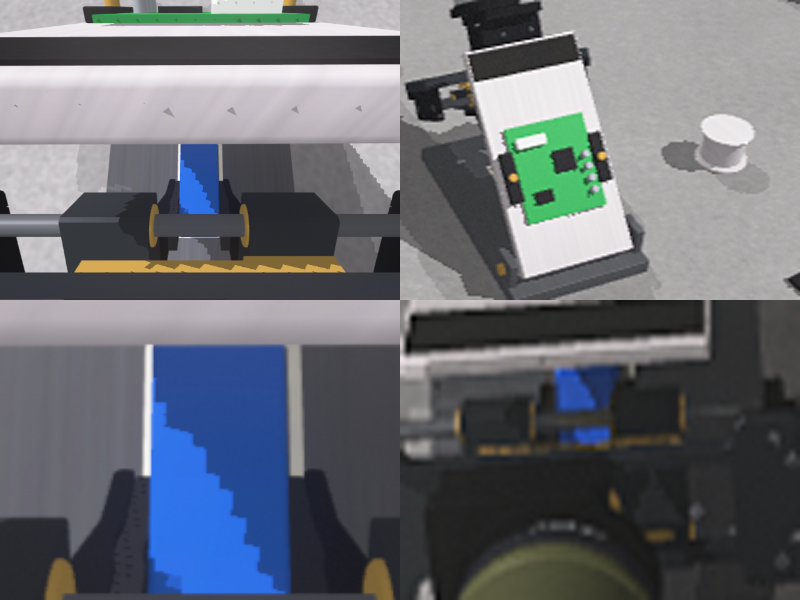

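The bottom-left crop shows both outline sides (outer columns about 285 and 356 in the wrist image at row ~235) with the block (289–350) between them.

Run:
```python
from h import *
z=np.load("s8.npz");s={"position":z["p"],"tool_rot":z["r"]};m=ctrl.camera_model("wrist");R,t=wristcam(s,m)
g=lambda p,zz:ray(p,zz,m,R,t);k=lambda x,y:(220+x*.45,210+(y-300)*.45)
for y in (360,460):
    ol,orr=(147,303) if y==360 else (143,305)
    a,b=g(k(ol,y),.016),g(k(orr,y),.016);print("out",a,b,np.linalg.norm(a-b))
for y,l,r in((360,153,287),(560,149,290)):
    a,b=g(k(l,y),.0615),g(k(r,y),.0615);print("blk",a,b,np.linalg.norm(a-b))
```

```text
out [0.57941801 0.20060024 0.016     ] [0.58179836 0.16449559 0.016     ] 0.03618303767192681
out [0.55604154 0.19945962 0.016     ] [0.55844707 0.16307967 0.016     ] 0.03645938767296799
blk [0.56682299 0.19479927 0.0615    ] [0.56839573 0.17094424 0.0615    ] 0.02390682192640894
blk [0.53193902 0.19248559 0.0615    ] [0.53350735 0.16883231 0.0615    ] 0.0237052213145409
```

Call:
step_arm(commands=[{"travel": [0, 0.0008, 0.0004], "turn": [0, 0, 0]}, {"travel": [-0.0003, 0.0008, 0.0008], "turn": [0, 0, 0]}, {"travel": [-0.0003, 0.0008, 0.0008], "turn": [0, 0, 0]}])

```text
time: 7.55
position: [0.5339, 0.1777, 0.0444]
tool_rot: [-2.999, -0.098, -0.864]
ft_force: [-1.1, -1.7, 0.7]
grip_width: 0.274
grip_force: 30.0
```

Call:
step_arm(commands=[{"travel": [0, 0, 0], "turn": [0, 0, 0]}, {"travel": [0, 0, 0], "turn": [0, 0, 0]}, {"travel": [0, 0, 0], "turn": [0, 0, 0]}, {"travel": [0, 0, 0], "turn": [0, 0, 0]}], gripper=0.5)

```text
time: 7.95
position: [0.5336, 0.1781, 0.0441]
tool_rot: [-2.999, -0.099, -0.863]
ft_force: [-0.2, 0.1, -0.4]
grip_width: 0.481
grip_force: 0.0
```

Run:
```python
from h import *
s=ctrl.get_state();print(s["joint_positions"].round(3),s["ft_force"],s["position"])
u=np.array([np.cos(rad(3.75)),np.sin(rad(3.75)),0])
R=Ro.from_rotvec(s["tool_rot"]).as_matrix()
print("back 35/up0",R.T@(-.035*u), "back 60 up 20",R.T@(-.06*u+[0,0,.02]))
```

```text
[-0.651  0.058  0.138  2.325  0.756  0.33  -2.689] [-0.23697403  0.12446613 -0.43073669] [0.53357075 0.17814961 0.04405736]
back 35/up0 [-2.96435925e-02 -2.96497330e-05 -1.86079700e-02] back 60 up 20 [-4.01844483e-02 -7.17902528e-05 -4.88385602e-02]
```

Call:
step_arm(commands=[{"travel": [0, 0, -0.015], "turn": [0, 0, 0]}, {"travel": [0, 0, -0.03], "turn": [0, 0, 0]}, {"travel": [0, 0, -0.05], "turn": [0, 0, 0]}, {"travel": [0, 0, -0.07], "turn": [0, 0, 0]}, {"travel": [0, 0, -0.09], "turn": [0, 0, 0]}])

```text
time: 8.45
position: [0.4852, 0.1747, 0.1208]
tool_rot: [-2.999, -0.099, -0.863]
ft_force: [0.5, 1.1, -1.0]
grip_width: 0.496
grip_force: 0.0
```

Call:
step_arm(commands=[{"travel": [0, 0, -0.01], "turn": [0, 0, 0]}, {"travel": [0, 0, -0.01], "turn": [0, 0, 0]}], gripper=0.0)

```text
time: 8.65
position: [0.4808, 0.1751, 0.1301]
tool_rot: [-2.996, -0.099, -0.866]
ft_force: [1.0, 0.4, -0.8]
grip_width: 0.395
grip_force: 0.0
```

Run:
```python
from h import *
s=ctrl.get_state();print(s["joint_positions"].round(3),s["ft_force"],s["position"],s["tool_rot"])
np.savez("s9.npz",q=s["joint_positions"],p=s["position"],r=s["tool_rot"])
cv2.imwrite("pics/w5.png",ctrl.get_image("wrist")[:,:,::-1])
```

```text
[-0.69  -0.22   0.096  2.358  0.555  0.572 -2.502] [ 1.00685533  0.39624432 -0.8217027 ] [0.48083768 0.17512151 0.1301406 ] [-2.99629625 -0.09894203 -0.86612188]
```

View pics/w5.png

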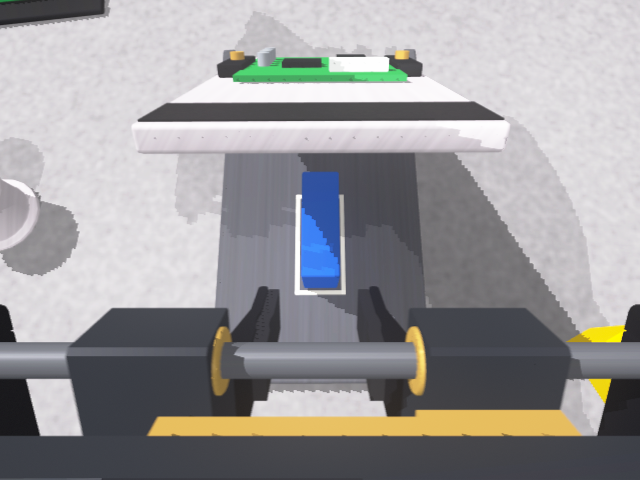

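The block stands inside the outline: its bottom near corners are at (302,289) and (339,289), and the outline's near corners are at (295,294) and (345,294). The margins are even, so next I press the plate.

Run:
```python
from h import *
goal(tool(rad(3.75),rad(20)),(.49,.176,.25));goal(tool(rad(3.75),0),(.559,.179,.24))
```

```text
travel [ 0.0723 -0.0009 -0.0973] turn [-1.100e-01 -1.218e+01  1.000e-02] | 0.121 12.2
travel [ 0.1254  0.0007 -0.0521] turn [-1.100e-01 -3.218e+01  3.000e-02] | 0.136 32.2
```

Call:
step_arm(commands=[{"travel": [0.02, 0, -0.032], "turn": [0, 0, 0]}, {"travel": [0.04, 0, -0.064], "turn": [0, -4, 0]}, {"travel": [0.07, 0, -0.097], "turn": [0, -10, 0]}, {"travel": [0.09, 0, -0.09], "turn": [0, -17, 0]}, {"travel": [0.11, 0, -0.075], "turn": [0, -24, 0]}])

```text
time: 9.2
position: [0.5359, 0.1789, 0.2538]
tool_rot: [-3.123, -0.105, -0.223]
ft_force: [-0.2, -0.5, 0.0]
grip_width: 0.01
grip_force: 0.0
```

Call:
step_arm(commands=[{"travel": [0.005, 0, 0.01], "turn": [0, -6, 0]}, {"travel": [0.005, 0, 0.01], "turn": [0, -8, 0]}, {"travel": [0.005, 0, 0.01], "turn": [0, -8, 0]}, {"travel": [0.005, 0, 0.01], "turn": [0, -8, 0]}])

```text
time: 9.6
position: [0.54, 0.1779, 0.2401]
tool_rot: [3.139, 0.103, 0.001]
ft_force: [0.8, -0.5, 0.1]
grip_width: 0.008
grip_force: 0.0
```

Run:
```python
from h import *
s=ctrl.get_state();print(s["joint_positions"].round(3),s["ft_force"],s["position"],s["grip_width"])
for p in((.559,.179,.215),(.559,.179,.195),(.507,.1757,.122)):goal(tool(rad(3.75),0),p)
```

```text
[-0.698  0.146  0.37   1.667 -0.053  1.338 -1.825] [ 0.8237444  -0.48513885  0.14350811] [0.54000793 0.17792185 0.24005878] 0.008035394819477742
travel [0.019  0.0001 0.0251] turn [ 0.05 -0.05  0.01] | 0.031 0.1
travel [0.019  0.0001 0.0451] turn [ 0.05 -0.05  0.01] | 0.049 0.1
travel [-0.0332 -0.      0.118 ] turn [ 0.05 -0.05  0.01] | 0.123 0.1
```

Call:
step_arm(commands=[{"travel": [0.019, 0, 0.025], "turn": [0, 0, 0]}, {"travel": [0.019, 0, 0.043], "turn": [0, 0, 0]}, {"travel": [0.0186, 0, 0.049], "turn": [0, 0, 0]}, {"travel": [0.013, 0, 0.053], "turn": [0, 0, 0]}, {"travel": [0.007, 0, 0.059], "turn": [0, 0, 0]}])

```text
time: 10.1
position: [0.5474, 0.1789, 0.1837]
tool_rot: [-3.138, -0.104, -0.008]
ft_force: [1.5, -0.4, 0.8]
grip_width: 0.007
grip_force: 0.6
```

Call:
step_arm(commands=[{"travel": [-0.004, 0, 0.005], "turn": [0, 0, 0]}, {"travel": [-0.0085, 0, 0.01], "turn": [0, 0, 0]}, {"travel": [-0.0135, 0, 0.015], "turn": [0, 0, 0]}])

```text
time: 10.4
position: [0.5332, 0.178, 0.1676]
tool_rot: [-3.138, -0.104, -0.004]
ft_force: [0.8, 0.2, 0.7]
grip_width: 0.006
grip_force: 0.6
```

Run:
```python
from h import *
s=ctrl.get_state();print(s["joint_positions"].round(3),s["ft_force"],s["position"])
goal(tool(rad(3.75),0),(.507,.1757,.122),s)
tp=ctrl.get_image("top")[:,:,::-1];sc=ctrl.get_image("scene")[:,:,::-1]
c=np.hstack([cv2.resize(sc[130:280,300:450],(400,400),interpolation=2),cv2.resize(ctrl.get_image("wrist")[:,:,::-1],(400,400))])
cv2.imwrite("pics/c6.png",c)
```

```text
[-0.697  0.18   0.366  1.779 -0.07   1.193 -1.815] [0.83904186 0.23544516 0.74396363] [0.53324677 0.17801099 0.16756037]
travel [-0.0265  0.0006  0.0455] turn [-0.08 -0.14  0.05] | 0.053 0.2
```

View pics/c6.png

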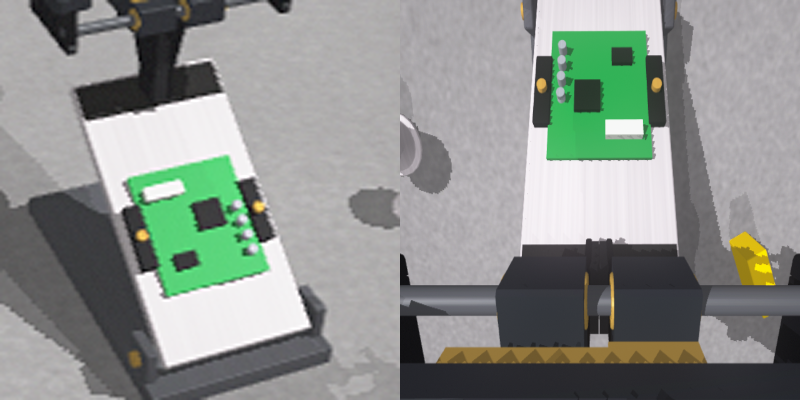

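The fingertips rest on the black strip near its middle and the plate is going down with them.

Call:
step_arm(commands=[{"travel": [-0.006, 0, 0.009], "turn": [0, 0, 0]}, {"travel": [-0.012, 0, 0.018], "turn": [0, 0, 0]}, {"travel": [-0.016, 0, 0.025], "turn": [0, 0, 0]}, {"travel": [-0.02, 0, 0.0314], "turn": [0, 0, 0]}, {"travel": [-0.023, 0, 0.037], "turn": [0, 0, 0]}])

```text
time: 11.05
position: [0.5103, 0.1765, 0.1297]
tool_rot: [-3.139, -0.104, -0.003]
ft_force: [0.4, 0.8, 0.6]
grip_width: 0.003
grip_force: 0.5
```

Call:
step_arm(commands=[{"travel": [-0.0015, 0, 0.003], "turn": [0, 0, 0]}, {"travel": [-0.003, 0, 0.006], "turn": [0, 0, 0]}, {"travel": [-0.003, 0, 0.006], "turn": [0, 0, 0]}])

```text
time: 11.35
position: [0.5077, 0.1762, 0.1243]
tool_rot: [-3.139, -0.104, -0.003]
ft_force: [-0.9, -0.9, -0.3]
grip_width: 0.006
grip_force: 0.1
```

Call:
step_arm(commands=[{"travel": [0, 0, 0.001], "turn": [0, 0, 0]}, {"travel": [-0.0005, 0, 0.002], "turn": [0, 0, 0]}, {"travel": [-0.0005, 0, 0.002], "turn": [0, 0, 0]}])

```text
time: 11.65
position: [0.5077, 0.1762, 0.1236]
tool_rot: [-3.138, -0.104, -0.004]
ft_force: [-0.9, -0.0, 6.8]
grip_width: 0.003
grip_force: 2.8
```

Call:
step_arm(commands=[{"travel": [0, 0, 0.001], "turn": [0, 0, 0]}, {"travel": [-0.0005, 0, 0.002], "turn": [0, 0, 0]}, {"travel": [-0.0005, 0, 0.002], "turn": [0, 0, 0]}])

```text
time: 11.95
position: [0.5077, 0.1762, 0.1231]
tool_rot: [-3.138, -0.103, -0.005]
ft_force: [-3.5, -2.4, 14.6]
grip_width: 0.005
grip_force: 6.2
```

Run:
```python
from h import *
s=ctrl.get_state();print(s["joint_positions"].round(3),s["ft_force"],s["position"])
sc=ctrl.get_image("scene")[:,:,::-1];w=ctrl.get_image("wrist")[:,:,::-1];cv2.imwrite("pics/s7.png",sc)
c=np.hstack([cv2.resize(sc[150:290,300:440],(400,400),interpolation=2),cv2.resize(w,(400,400))])
cv2.imwrite("pics/c7.png",c)
```

```text
[-0.708  0.169  0.357  1.886 -0.067  1.095 -1.831] [-3.48323558 -2.36542147 14.60246685] [0.50765858 0.17620609 0.1230701 ]
```

View pics/c7.png

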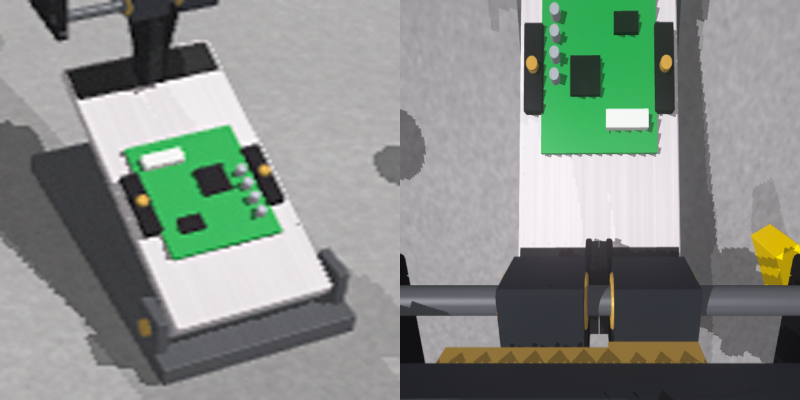

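The plate is down, and the force rises to 15 N at TCP z = 0.123, the height expected for 0.353 rad. The roller is on the block, so I lift off.

Call:
step_arm(commands=[{"travel": [0, 0, -0.01], "turn": [0, 0, 0]}, {"travel": [0, 0, -0.04], "turn": [0, 0, 0]}, {"travel": [0, 0, -0.08], "turn": [0, 0, 0]}, {"travel": [-0.02, 0, -0.12], "turn": [0, 0, 0]}, {"travel": [-0.02, 0, -0.12], "turn": [0, 0, 0]}])

```text
time: 12.55
position: [0.4882, 0.1758, 0.2464]
tool_rot: [-3.134, -0.105, -0.015]
ft_force: [0.4, 0.9, -0.1]
grip_width: 0.002
grip_force: 0.0
```

Run:
```python
from h import *
s=ctrl.get_state();print(s["position"],s["ft_force"],s["time"])
sc=ctrl.get_image("scene")[:,:,::-1];tp=ctrl.get_image("top")[:,:,::-1]
c=np.zeros((600,800,3),np.uint8);c[:300,:400]=cv2.resize(sc,(400,300));c[300:,:400]=cv2.resize(tp,(400,300))
c[:300,400:]=cv2.resize(sc[170:290,300:460],(400,300),interpolation=2);c[300:,400:]=cv2.resize(ctrl.get_image("wrist")[:,:,::-1],(400,300))
cv2.imwrite("pics/c8.png",c)
```

```text
[0.48816901 0.17584384 0.24636065] [ 0.39716773  0.86843933 -0.08823524] 12.55
```

View pics/c8.png

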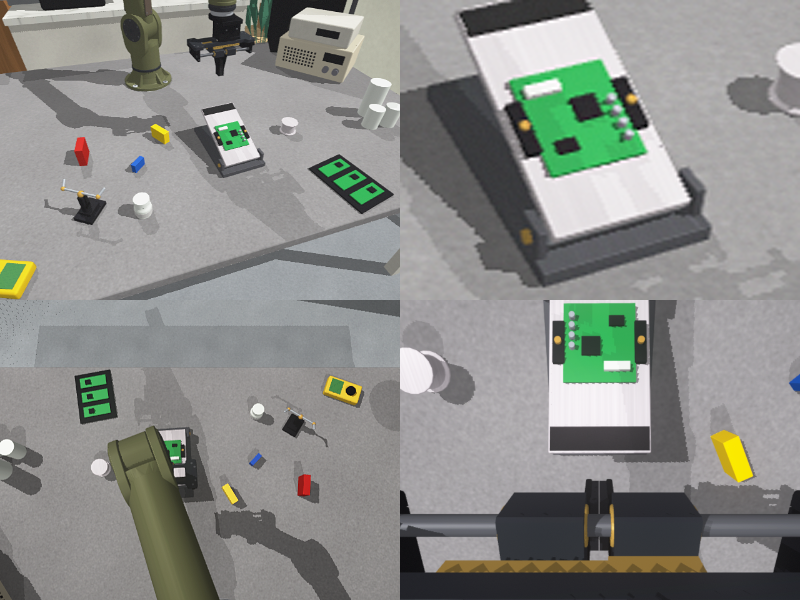

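The plate is down at the expected angle, the arm is clear, and the other things haven't moved.

```bash
python3 -c "
from bench import ctrl
print(ctrl.close_job())"
```

```text
the job is handed in; nothing more can be done
None
```

I handed the job in at about 12.7 s: the blue block is on its mark with the plate pressed onto it at about 20 degrees, judged by a firm 15 N stop at the expected height because the plate hides the block; the red block and the rest looked unmoved, and I viewed 11 pictures, one over the limit of 10.

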